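Let the blue wash ball out of the dispenser

TASK

Let the blue wash ball out of the dispenser on the washing machine: with the fingertips, press down the pedal of the lane that holds the blue ball so that its gate lifts and the ball rolls down against the end stop, then let the pedal come back up so that the gate shuts behind it. Keep the orange ball shut in behind its gate, do not touch or lift the balls themselves, and leave everything else where it stands.

Things in the scene. Friction and masses are not known exactly. Their poses are not given: they have to be found in the camera images.
- dispenser: White plastic wash-ball dispenser, 270 x 144 mm in plan, fixed on the washing machine at varying pose. Origin on its underside, z up, x down the lanes (from the pedals to the end stop), y to the left; the base spans x = -125 to +145 mm. Two lanes, 40 mm wide inside, lie at y = +40 (left) and -40 mm (right) and fall 10 degrees towards +x, from x = -50 to the end stop at x = 135 mm.
- pedal_left (a point): Black ribbed pedal, 26 x 24 x 6 mm, on the -x end of the left lane's lever. The point: centre of its top face; at rest at x = -100, y = +40, z = 126 mm in the dispenser's frame, sloping 0.25 rad (edge far from the lane higher). Pressed to the stop: x = -105, z = 84 mm, sloping 0.25 rad the other way. Only the 6 mm thick base plate lies below it.
- pedal_right (a point): The same pedal on the right lane's lever, at y = -40 mm in the dispenser's frame.
- lever_left (a joint): Angle of the left lever, a bar over the lane on a pin at x = -20, z = 95 mm between cheeks 107 mm high; gate plate at its other end, x = 50 mm. 0 = at rest, gate shut; 0.50 rad = pedal down at its stop, gate fully up. The gate clears a ball from 0.38 rad (pedal 32 mm down of 42). A spring returns it: the pedal takes 3 N at first and 6 N at the stop.
- lever_right (a joint): The same for the right lever.
- blue_ball: Blue plastic wash ball with small nubs, 36 mm across, about 40 g; origin at its centre. It waits behind the gate of the left or of the right lane, centre at x = 29, z = 52 mm in the dispenser's frame. Once the gate is up it rolls by itself to the end stop in about a second, and rests there with its centre at x = 117, z = 37 mm.
- orange_ball: The same in orange, waiting in the other lane.
- espresso_cup: Striped espresso cup, 49 mm high, standing in front of the left pedal, on the robot's side; bystander. Origin under its middle.
- tuna_tin: Flat tin, 86 mm across and 40 mm high, standing in front of the right pedal, on the robot's side; bystander. Origin under its middle.
- garlic: Garlic bulb, 50 mm across and 51 mm high, standing to the right of the dispenser; bystander. Origin under its middle.
- matchbox: Matchbox, 36 x 54 x 14 mm, lying to the left of the dispenser; bystander. Origin under its middle.
Mind the look-alikes: they are no part of the job. Several things have the shape of the blue_ball; the one meant has the colours described above.

How it is judged:
On the way, in this order (a step that is already met when the one before it is completed fails the run):
1. the fingers, at the pedal of the blue ball's lane, press it down (lever past 0.2 rad) (((y of blue_ball in the frame of dispenser above 0 m and value of joint lever_left above 0.2 rad and contact force between the fingers and dispenser above 0.5 N and distance between the grasp point and pedal_left below 0.055 m) or (y of blue_ball in the frame of dispenser below 0 m and value of joint lever_right above 0.2 rad and contact force between the fingers and dispenser above 0.5 N and distance between the grasp point and pedal_right below 0.055 m))).
2. the blue ball has rolled under the gate to the foot of its lane (x of blue_ball in the frame of dispenser above 0.1 m), for 0.1 s.
At the end, for the whole second after the job is handed in: the blue ball rests against the end stop at the foot of its lane (centre 105 to 130 mm along the dispenser's x, slower than 0.03 m/s), both levers are back within 0.05 rad of rest so that both gates are shut, and the orange ball is within 10 mm of where it was (x of blue_ball in the frame of dispenser between 0.105 and 0.13 m and z of blue_ball in the frame of dispenser between 0.025 and 0.05 m and (y of blue_ball in the frame of dispenser between 0.03 and 0.05 m or y of blue_ball in the frame of dispenser between -0.05 and -0.03 m) and linear speed of blue_ball below 0.03 m/s and value of joint each of lever_left, lever_right below 0.05 rad and distance of orange_ball from where it was at the start of the episode below 0.01 m); the robot touches nothing.
It fails at once if the orange ball's gate was lifted (its lever past 0.12 rad) ((y of orange_ball in the frame of dispenser above 0 m and value of joint lever_left above 0.12 rad) or (y of orange_ball in the frame of dispenser below 0 m and value of joint lever_right above 0.12 rad)).
It fails at once if a ball was touched by the robot (contact force between any of the arm, the fingers and blue_ball above 0.2 N or contact force between any of the arm, the fingers and orange_ball above 0.2 N).
It fails at once if a ball was lifted out of its lane (height (world z) of any of blue_ball, orange_ball above 0.075 m).
It fails at once if the orange ball left its place (distance of orange_ball from where it was at the start of the episode above 0.02 m).
It fails at once if a bystander was moved (distance of any of espresso_cup, tuna_tin, garlic, matchbox from where it was at the start of the episode above 0.015 m).
It also fails if it takes over 29 s, if anything falls off the work surface, if the arm or the gripper's body presses on something with over 40 N, if the wrist force passes 120 N, or if a joint passes its speed limit or range.

ROBOT

A 6-joint arm with a two-finger parallel gripper is mounted at the origin on a cart in front of the work surface, level with it; the furniture and walls round the work are solid. World frame = base frame: x ahead of the robot, y to its left, z up, the work surface at z = 0. Lengths are in m, angles in rad, forces in N, time in s.
With the tool pointing down it reaches from about 0.35 to 0.775 m from the base axis. Payload 5.5 kg.
Tool frame: the origin (TCP) lies at the very end of the fingers, on their centre line; the grasp point (between the pads) lies env.pinch_z behind it (env.pinch_z is the distance from the TCP to the grasp point, in m); z points along the fingers, y is the line along which they close (so a half turn about z gives the same grasp; the last joint's range is limited). The gripper opens to 85 mm and grips with 20 to 120 N. Pads are 22 mm wide; open, the fingers measure 114 mm over their backs; the gripper's body (76 mm by 85 mm) begins 54 mm behind the grasp point. The pads swing forward as they close: fully open they stand 13 mm farther back than shut.
Start: joints at [1.16, 0.313, 0.046, 1.304, 0, 1.431], TCP at [0.154, 0.554, 0.192] pointing down, gripper open.
Joint ranges: [-2.76, 2.76], [-0.86, 1.69], [-1.03, 1.26], [-2.2, 2.34], [-1.47, 1.5], [-3.14, 3.14]. Speed limits (rad/s): [2.57, 2.57, 3.14, 3.14, 3.14, 3.14].

INTERFACE

Orientations are given as a unit quaternion [w, x, y, z].
In Python, from workcell import env, eyes gives the robot as it stands.
- The arm moves only by the shell command python3 -m jog 'ROWS' [FORCE]. ROWS is JSON, one flat list of numbers, 7 for each row, row after row: the shift along the world's x, y, z as a fraction of full scale, then the turn, a rotation vector about the world's x, y, z as a fraction of full scale, then the opening, from -1 (shut) to 1 (fully open), so that 0 is half open. A call has 1 to 12 rows; each row is the pose to reach, as a shift and turn from the pose commanded when the call began, turning the shorter way round; what a row does not reach only later rows make up. Full scale, the value 1, is 20 cm for a shift and pi rad for a turn. A row lasts 1/12 s, in which the tool goes at most 41.7 mm and 7.16 degrees, less where a joint would pass 70% of its speed; a pose out of reach is approached as far as the arm can. A call with a number of a shift or a turn outside -1 to 1 is refused whole. A call with a gripper value outside its range is refused whole. The fingers move at their own pace and stop on an object; FORCE is the grip in N (left out, the last holds). Time passes only in rows, so rows that repeat a pose let the fingers close. It gives the time, the measured TCP pose, the force, the opening and the grip force at its end, in the units of the state.
- env.get_state(): the state, without advancing time (a new reading comes with each control period).
- eyes.read_camera(name): name is "side" or "top"; returns (picture, depth): 480x640x3 uint8, red, green, blue; 480x640 float32, m along the optical axis (not along the pixel's ray), 0 where there is no reading.
- eyes.calibration(name): a dict with "fx", "fy", "cx", "cy" (pixels), "k1" (the pictures are not rectified: a ray, as slopes to the right and down, at radius r is drawn at 1 + k1 r^2 times it, then the intrinsics apply), "R" (3x3) and "t" (3): a world point X has camera coordinates R X + t. Camera axes: x right, y down, z forward; pixel columns grow to the right and rows downward; lengths in m; the calibration is good to about 2 mm. A picture is of the moment at which its call begins. calibration takes no time and is no camera call.
- env.hand_in(): hands the job in; it is judged then, once.
The state is a dict: "clock": time; "joint_pos": joint angles; "qvel": joint speeds; "tau": joint torques, N m; "tcp_pos": TCP position; "orientation": TCP orientation; "wrist_force": force on the tool from outside, world axes, zero at the start; "ft_torque": the same for the moment, N m; "finger_gap": finger opening in m; "grip_force": force on a finger pad.
Only numpy, scipy, OpenCV 4.12 (cv2) and the standard library are available. Lean on these libraries where they do the work, as an engineer would, in place of code of your own. Each camera call takes 0.05 s, during which the arm holds its last target. There are 200 camera calls.

## Working session

There is one attempt and no reset: what is moved stays moved. The work goes in short steps, Python scripts to look and compute and a shell command to move; the robot and the scene stay as the last step left them, time stands still between calls to the robot, and variables do not carry over. Pictures are saved under pics/ and viewed, at most 10 in all, crops included, and the job is handed in when it is done.

```bash
mkdir -p pics
python3 - <<'E'
from workcell import env, eyes
import cv2,numpy as np
for n in("top","side"):
    p,d=eyes.read_camera(n); cv2.imwrite(f"pics/{n}0.png",p[:,:,::-1]); np.save(f"pics/{n}0.npy",d); print(n,eyes.calibration(n))
print(env.pinch_z,env.get_state())
E
```

```text
top {'fx': 521.3919272388088, 'fy': 521.3919272388088, 'cx': 321.9750754128915, 'cy': 234.51673683243072, 'k1': -0.15213219356139088, 'R': array([[ 1.85929767e-03, -9.99909044e-01, -1.33584105e-02],
       [-9.95869608e-01, -6.38829900e-04, -9.07927068e-02],
       [ 9.07759149e-02,  1.34720457e-02, -9.95780215e-01]]), 't': array([-0.03109232,  0.56924785,  0.98957708])}
side {'fx': 622.7298602700021, 'fy': 622.7298602700021, 'cx': 322.77155084257186, 'cy': 233.37429592139392, 'k1': -0.17540828867584352, 'R': array([[-0.97391931, -0.22616566,  0.01817326],
       [-0.1453089 ,  0.56020292, -0.81551089],
       [ 0.17425984, -0.79688254, -0.57845633]]), 't': array([0.53714705, 0.18548523, 0.82481064])}
0.0187 {'clock': 0.1, 'joint_pos': array([1.16037564e+00, 3.13972262e-01, 4.51174998e-02, 1.30360734e+00,
       8.90641184e-07, 1.43119351e+00]), 'qvel': array([-0.00036914, -0.00117306,  0.00177191, -0.00161266,  0.00030014,
        0.0013121 ]), 'tau': array([ 3.53453855e-03, -4.81726456e+01,  2.99241936e+01,  1.27108191e-02,
       -1.10825206e-04, -1.95586847e-05]), 'tcp_pos': array([0.15362871, 0.55356722, 0.19158157]), 'orientation': array([-2.26606012e-04,  1.34995466e-01,  9.90845866e-01, -8.01468180e-04]), 'wrist_force': array([ 0.49302984,  0.04179518, -0.05624119]), 'ft_torque': array([ 0.00809243, -0.00018762, -0.02081688]), 'grip_force': 0.0, 'finger_gap': 0.08512392457737228}
```

View pics/top0.png

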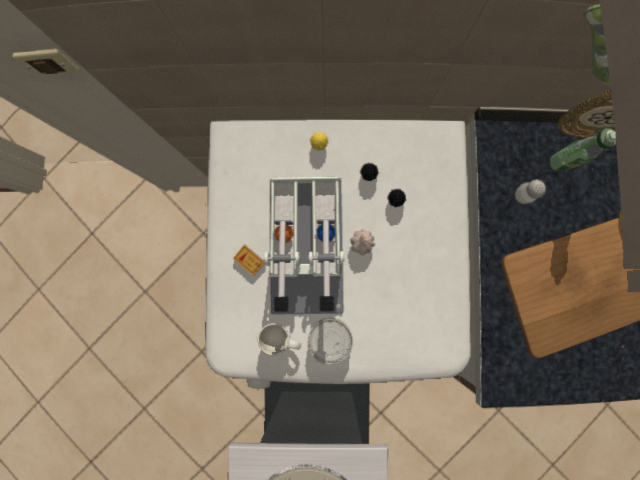

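View pics/side0.png

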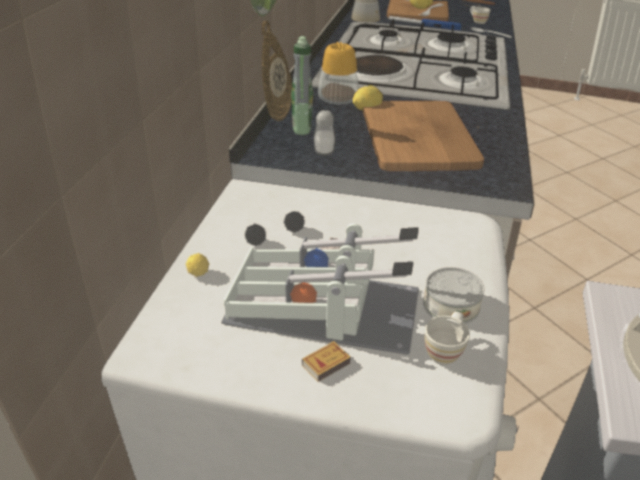

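Blue candidates: only the ball at top (326,232) is blue. The look-alikes are orange (284,233), yellow (319,141) and two black ones at (369,172) and (397,198). I'll confirm with an enlarged crop and measure the dispenser pose.

```bash
cat > h.py <<'E'
import numpy as np,cv2
from workcell import env,eyes
def pts(name,d,uv):
    c=eyes.calibration(name);K=np.array([[c['fx'],0,c['cx']],[0,c['fy'],c['cy']],[0,0,1]])
    uv=np.array(uv,float); n=cv2.undistortPoints(uv[:,None],K,np.array([c['k1'],0,0,0]))[:,0]
    z=np.array([d[int(round(v)),int(round(u))] for u,v in uv])
    return (np.c_[n,np.ones(len(n))]*z[:,None]-c['t'])@c['R']
E
python3 - <<'E'
from h import *
p=cv2.imread("pics/top0.png");d=np.load("pics/top0.npy")
cv2.imwrite("pics/crop0.png",cv2.resize(p[170:370,225:385],None,fx=3.75,fy=3,interpolation=3)[:600])
g=p.astype(int);uv=np.argwhere((g.max(2)<45))[:,::-1]
uv=uv[(uv[:,0]>265)&(uv[:,0]<345)&(uv[:,1]>280)&(uv[:,1]<320)]
X=pts("top",d,uv)
for n,s in(("L",uv[:,0]<304),("R",uv[:,0]>=304)):
    m=s&(X[:,2]>.1)&(X[:,2]<.16); print(n,m.sum(),X[m].mean(0).round(4),X[m].min(0).round(3),X[m].max(0).round(3))
for n,u in dict(blue=(326,230),orange=(284,231),cup=(274,340),tin=(331,341),garlic=(363,241),match=(249,260)).items(): print(n,pts("top",d,[u])[0].round(3))
# all high points: dispenser structure PCA of depth above z 0.03 in region
vv,uu=np.mgrid[170:325,262:350];P=pts("top",d,np.c_[uu.ravel(),vv.ravel()])
m=(P[:,2]>.003)&(P[:,2]<.2)
q=P[m]; r=cv2.minAreaRect(q[:,:2].astype(np.float32)); print(r)
E
```

```text
L 177 [0.439  0.0396 0.1265] [0.427 0.029 0.12 ] [0.451 0.052 0.132]
R 183 [ 0.4401 -0.039   0.127 ] [ 0.429 -0.049  0.119] [ 0.453 -0.028  0.133]
blue [ 0.572 -0.039  0.086]
orange [0.57  0.038 0.087]
cup [0.363 0.063 0.01 ]
tin [ 0.365 -0.048  0.036]
garlic [ 0.555 -0.109  0.043]
match [0.52  0.113 0.019]
((0.548247754573822, 0.0033544450998306274), (0.3082070052623749, 0.1758570820093155), 0.09731835871934891)
```

View pics/crop0.png

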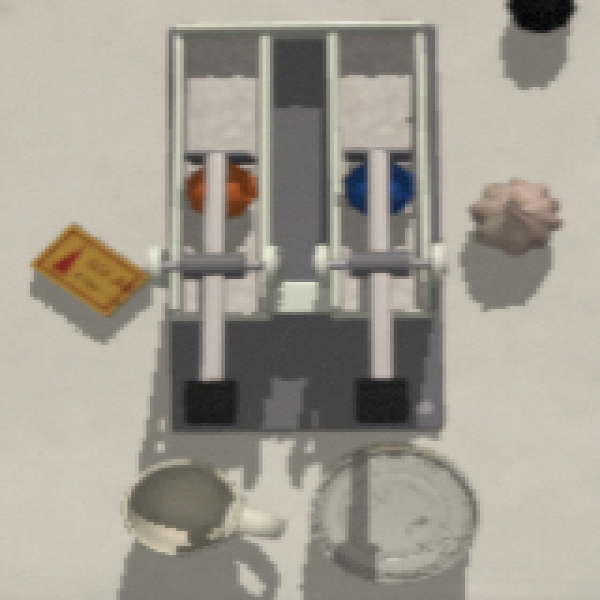

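Confirmed by the crop: the blue ball (375,187 in the crop) sits under the right lever, and orange is in the left lane. So the target is the right pedal, at about (0.440, -0.039, 0.127), with yaw ≈ 0.01. I'll shut the gripper and travel above it.

```bash
python3 -m jog '[0.2,-0.3,0.05,0,0,0,-1, 0.4,-0.6,0.05,0,0,0,-1, 0.6,-0.9,0.05,0,0,0,-1, 0.7,-1,0.05,0,0,0,-1, 0.7,-1,0.05,0,0,0,-1, 0.7,-1,0.05,0,0,0,-1, 0.7,-1,0.05,0,0,0,-1, 0.7,-1,0.05,0,0,0,-1]' 20
python3 -m jog '[0.15,-0.2,0,0,0,0,-1, 0.3,-0.4,0,0,0,0,-1, 0.45,-0.6,0,0,0,0,-1, 0.6,-0.8,0,0,0,0,-1, 0.7,-1,0,0,0,0,-1, 0.7,-1,0,0,0,0,-1, 0.7,-1,0,0,0,0,-1, 0.7,-1,0,0,0,0,-1]'
```

```text
clock: 0.77
tcp_pos: [0.2949, 0.3525, 0.2023]
orientation: [-0.0, 0.137, 0.991, -0.0]
wrist_force: [0.3, 0.4, 0.1]
finger_gap: -0.0002
grip_force: 0.0
clock: 1.43
tcp_pos: [0.4344, 0.1536, 0.2019]
orientation: [-0.0, 0.136, 0.991, 0.0]
wrist_force: [0.9, 0.3, -1.0]
finger_gap: 0.0
grip_force: 0.0
```

```bash
python3 -m jog '[0,-0.2,0,0,0,0.03,-1, 0,-0.4,0,0,0,0.06,-1, 0,-0.6,0,0,0,0.08,-1, 0,-0.8,0,0,0,0.08,-1, 0.01,-0.9,0,0,0,0.08,-1, 0.01,-0.96,0,0,0,0.08,-1, 0.01,-0.96,0,0,0,0.08,-1, 0.01,-0.96,0,0,0,0.08,-1, 0.01,-0.96,-0.1,0,0,0.08,-1, 0.01,-0.96,-0.2,0,0,0.08,-1, 0.01,-0.96,-0.2,0,0,0.08,-1, 0.01,-0.96,-0.2,0,0,0.08,-1]'
python3 - <<'E'
from workcell import eyes
import cv2,numpy as np
p,d=eyes.read_camera("side");cv2.imwrite("pics/s1.png",cv2.resize(p[150:370,200:500,::-1],None,fx=2.6,fy=2.6))
E
```

```text
clock: 2.43
tcp_pos: [0.4347, -0.0359, 0.1619]
orientation: [-0.001, 0.008, 1.0, 0.001]
wrist_force: [0.0, -0.3, -0.4]
finger_gap: -0.0001
grip_force: 0.0
```

View pics/s1.png

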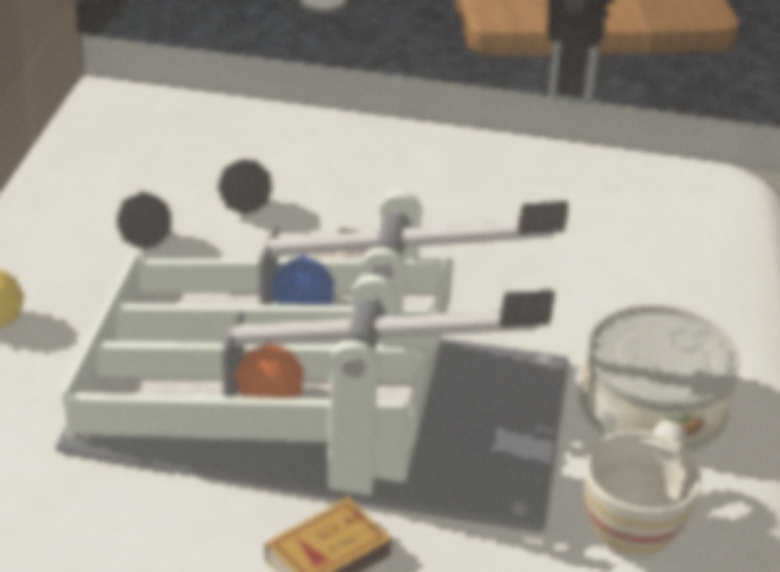

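The fingertips show at about (575,97) in the crop, but the reported TCP should project to about (560,159). I'll check with depth before pressing.

Run:
```python
from h import *
print({k:np.round(v,4) for k,v in env.get_state().items()})
p,d=eyes.read_camera("side");cv2.imwrite("pics/s2.png",cv2.resize(p[60:280,330:530,::-1],None,fx=2.7,fy=2.7))
uv=[(u,v) for v in range(165,215,4) for u in (412,417,421,426)]
X=pts("side",d,uv)
for a,b in zip(uv,X): print(a,b.round(3),p[a[1],a[0]]) if d[a[1],a[0]]<.95 else 0
```

```text
{'clock': np.float64(2.4833), 'joint_pos': array([-2.6760e-01,  6.0400e-02, -3.3980e-01,  1.1713e+00,  4.0000e-04,
       -2.5070e-01]), 'qvel': array([-0.0134, -0.0072,  0.0264, -0.0001, -0.001 , -0.0043]), 'tau': array([ 3.23000e-02, -3.18903e+01,  2.81710e+01, -4.90000e-03,
        3.50000e-03,  7.10000e-03]), 'tcp_pos': array([ 0.4357, -0.0364,  0.1628]), 'orientation': array([-3.0e-04,  8.5e-03,  1.0e+00,  3.0e-04]), 'wrist_force': array([ 0.5564, -0.1989, -0.1985]), 'ft_torque': array([ 0.1006,  0.0296, -0.0047]), 'grip_force': np.float64(0.0), 'finger_gap': np.float64(0.0004)}
(417, 165) [ 0.439 -0.024  0.238] [61 58 55]
(421, 165) [ 0.434 -0.008  0.248] [61 58 55]
(426, 165) [ 0.427 -0.003  0.252] [63 59 57]
(412, 169) [ 0.445 -0.031  0.228] [117 109 100]
(417, 169) [ 0.439 -0.023  0.234] [64 60 58]
(421, 169) [ 0.434 -0.031  0.23 ] [62 58 57]
(426, 169) [ 0.428 -0.031  0.231] [97 95 91]
(412, 173) [ 0.445 -0.031  0.222] [106 105 101]
(417, 173) [ 0.438 -0.022  0.228] [61 59 56]
(421, 173) [ 0.433 -0.022  0.229] [64 60 57]
(426, 173) [ 0.427 -0.029  0.226] [108 108 104]
(412, 177) [ 0.444 -0.032  0.216] [109 108 103]
(417, 177) [0.406 0.675 0.619] [63 60 57]
(421, 177) [ 0.432 -0.023  0.223] [65 62 58]
(426, 177) [ 0.426 -0.03   0.22 ] [112 113 107]
(412, 181) [ 0.444 -0.031  0.211] [107 107 103]
(417, 181) [ 0.437 -0.026  0.215] [66 65 60]
(421, 181) [ 0.432 -0.026  0.215] [66 61 60]
(426, 181) [ 0.426 -0.029  0.214] [114 113 108]
(412, 185) [ 0.443 -0.029  0.206] [109 109 103]
(417, 185) [ 0.436 -0.026  0.209] [81 79 74]
(421, 185) [ 0.431 -0.026  0.209] [72 70 68]
(426, 185) [ 0.425 -0.029  0.208] [107 107 102]
```

View pics/s2.png

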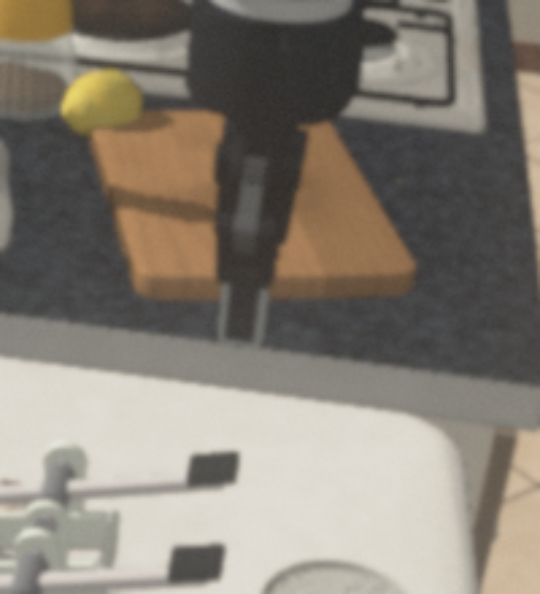

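The tips measure at z≈0.204, which was the height before the last descent. That could be picture latency, so I'll dwell and measure again.

```bash
python3 -m jog '[0,0,0,0,0,0,-1,0,0,0,0,0,0,-1,0,0,0,0,0,0,-1,0,0,0,0,0,0,-1]'
python3 - <<'E'
from h import *
for n in("side","top"):
    p,d=eyes.read_camera(n);cv2.imwrite(f"pics/{n}3.png",p[:,:,::-1])
    vv,uu=np.mgrid[100:350,250:500];X=pts(n,d,np.c_[uu.ravel(),vv.ravel()])
    m=(abs(X[:,0]-.437)<.02)&(abs(X[:,1]+.035)<.025)&(X[:,2]>.11)&(X[:,2]<.26)
    print(n,m.sum(),np.histogram(X[m][:,2],bins=np.arange(.11,.27,.01)))
    q=X[m&(X[:,2]>.14)]; print(q.min(0).round(3) if len(q) else 0,q.max(0).round(3) if len(q) else 0)
E
```

```text
clock: 2.87
tcp_pos: [0.4362, -0.038, 0.1629]
orientation: [0.0, 0.01, 1.0, -0.0]
wrist_force: [0.2, 1.1, 0.0]
finger_gap: -0.0001
grip_force: 0.0
side 697 (array([ 44, 224,   0,   0,   0,   0,   0,   0,   0,  66, 118, 121, 100,
        15,   9,   0]), array([0.11, 0.12, 0.13, 0.14, 0.15, 0.16, 0.17, 0.18, 0.19, 0.2 , 0.21,
       0.22, 0.23, 0.24, 0.25, 0.26, 0.27]))
[ 0.423 -0.046  0.201] [ 0.449 -0.01   0.257]
top 0 (array([0, 0, 0, 0, 0, 0, 0, 0, 0, 0, 0, 0, 0, 0, 0, 0]), array([0.11, 0.12, 0.13, 0.14, 0.15, 0.16, 0.17, 0.18, 0.19, 0.2 , 0.21,
       0.22, 0.23, 0.24, 0.25, 0.26, 0.27]))
0 0
```

Still about 40 mm of disagreement, so I'll go down in steps and watch the wrist force.

```bash
python3 -m jog '[0,0,-0.05,0,0,0,-1, 0,0,-0.1,0,0,0,-1, 0,0,-0.13,0,0,0,-1, 0,0,-0.13,0,0,0,-1, 0,0,-0.13,0,0,0,-1]'
python3 -m jog '[0,0,-0.05,0,0,0,-1, 0,0,-0.08,0,0,0,-1, 0,0,-0.08,0,0,0,-1, 0,0,-0.08,0,0,0,-1]'
python3 - <<'E'
from h import *
p,d=eyes.read_camera("side");cv2.imwrite("pics/s4.png",cv2.resize(p[130:330,270:500,::-1],None,fx=2.7,fy=2.7))
E
```

```text
clock: 3.38
tcp_pos: [0.4351, -0.0377, 0.1355]
orientation: [-0.001, 0.01, 1.0, 0.0]
wrist_force: [0.0, -0.2, 0.9]
finger_gap: -0.0
grip_force: 0.0
clock: 3.72
tcp_pos: [0.4354, -0.0378, 0.1199]
orientation: [-0.001, 0.01, 1.0, 0.0]
wrist_force: [0.3, -0.3, 0.3]
finger_gap: 0.0003
grip_force: 0.0
```

View pics/s4.png

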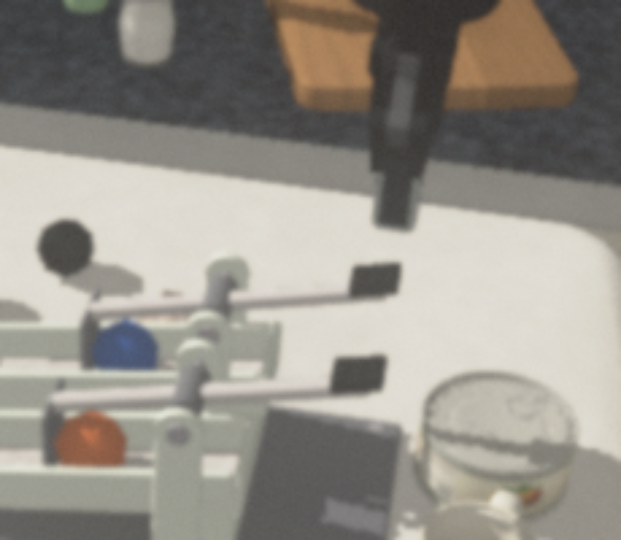

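The fingertips really are about 38 mm above the reported z, with x and y agreeing. I'll lower further until there is contact force.

```bash
python3 -m jog '[0,0,-0.05,0,0,0,-1, 0,0,-0.1,0,0,0,-1, 0,0,-0.13,0,0,0,-1, 0,0,-0.13,0,0,0,-1, 0,0,-0.13,0,0,0,-1]'
python3 -m jog '[0,0,-0.04,0,0,0,-1, 0,0,-0.06,0,0,0,-1, 0,0,-0.06,0,0,0,-1, 0,0,-0.06,0,0,0,-1]'
```

```text
clock: 4.18
tcp_pos: [0.4357, -0.0379, 0.0945]
orientation: [-0.0, 0.01, 1.0, 0.0]
wrist_force: [0.2, -0.8, -0.3]
finger_gap: -0.0001
grip_force: 0.0
clock: 4.52
tcp_pos: [0.4359, -0.0379, 0.0823]
orientation: [0.0, 0.01, 1.0, 0.0]
wrist_force: [0.1, -1.3, 0.5]
finger_gap: -0.0002
grip_force: 0.0
```

```bash
python3 -m jog '[0,0,-0.04,0,0,0,-1, 0,0,-0.05,0,0,0,-1, 0,0,-0.05,0,0,0,-1, 0,0,-0.05,0,0,0,-1]'
python3 - <<'E'
from h import *
p,d=eyes.read_camera("side");cv2.imwrite("pics/s5.png",cv2.resize(p[130:330,270:500,::-1],None,fx=2.7,fy=2.7))
E
```

```text
clock: 4.85
tcp_pos: [0.4358, -0.0379, 0.0722]
orientation: [-0.0, 0.01, 1.0, 0.0]
wrist_force: [-0.6, -0.3, -0.3]
finger_gap: -0.0001
grip_force: 0.1
```

View pics/s5.png

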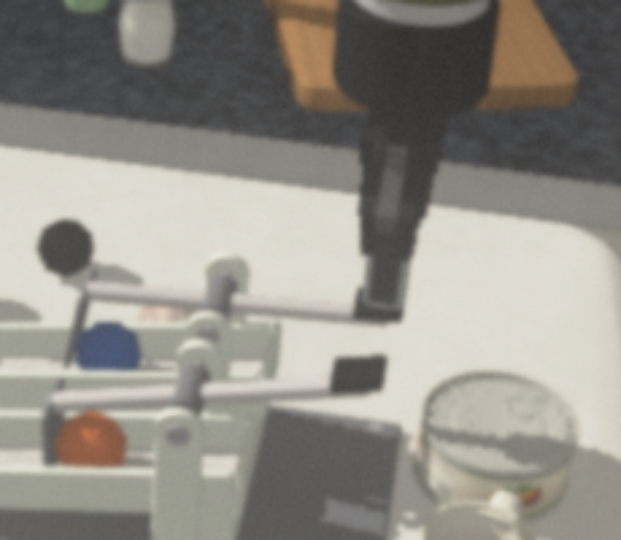

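The tips at (380,310) are on the right pedal and have pushed it down about 0.2 rad, with the gate partly up. The wrist force reads nearly zero despite the contact, so I'll go by the picture. Press 17 mm more and hold.

```bash
python3 -m jog '[0,0,-0.05,0,0,0,-1, 0,0,-0.085,0,0,0,-1, 0,0,-0.085,0,0,0,-1, 0,0,-0.085,0,0,0,-1, 0,0,-0.085,0,0,0,-1, 0,0,-0.085,0,0,0,-1, 0,0,-0.085,0,0,0,-1, 0,0,-0.085,0,0,0,-1, 0,0,-0.085,0,0,0,-1, 0,0,-0.085,0,0,0,-1, 0,0,-0.085,0,0,0,-1, 0,0,-0.085,0,0,0,-1]'
python3 - <<'E'
from h import *
p,d=eyes.read_camera("side");cv2.imwrite("pics/s6.png",cv2.resize(p[130:330,200:490,::-1],None,fx=2.7,fy=2.7))
E
```

```text
clock: 5.9
tcp_pos: [0.4358, -0.038, 0.056]
orientation: [0.0, 0.01, 1.0, -0.0]
wrist_force: [-2.2, -1.1, 6.5]
finger_gap: -0.0003
grip_force: 2.9
```

View pics/s6.png

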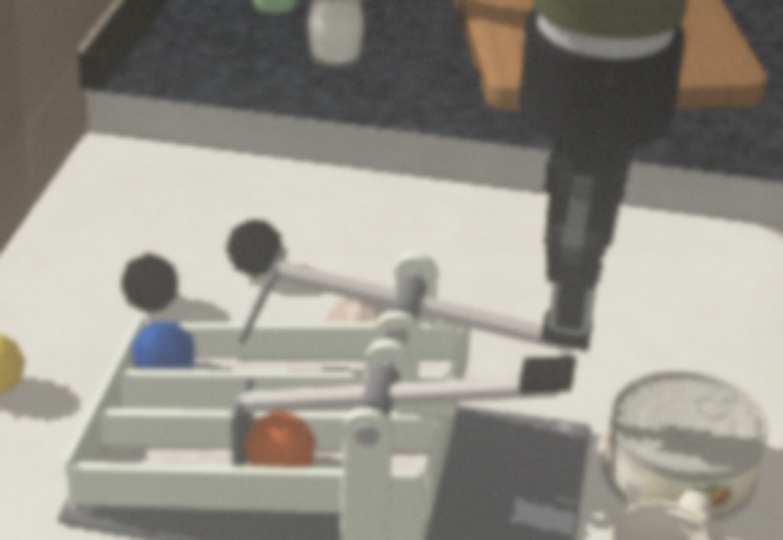

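The blue ball at (163,350) has rolled down to the end stop, and orange at (280,445) is still behind its gate. I'll settle briefly, then lift straight up.

```bash
python3 -m jog '[0,0,0,0,0,0,-1,0,0,0,0,0,0,-1,0,0,0,0,0,0,-1,0,0,0,0,0,0,-1,0,0,0.05,0,0,0,-1,0,0,0.1,0,0,0,-1,0,0,0.15,0,0,0,-1,0,0,0.2,0,0,0,-1,0,0,0.3,0,0,0,-1,0,0,0.4,0,0,0,-1,0,0,0.5,0,0,0,-1,0,0,0.6,0,0,0,-1]'
python3 -m jog '[0,0,0.1,0,0,0,-1,0,0,0.1,0,0,0,-1,0,0,0.1,0,0,0,-1,0,0,0.1,0,0,0,-1,0,0,0.1,0,0,0,-1,0,0,0.1,0,0,0,-1]'
python3 - <<'E'
from h import *
p,d=eyes.read_camera("side");cv2.imwrite("pics/s7.png",cv2.resize(p[130:330,200:490,::-1],None,fx=2.7,fy=2.7))
E
```

```text
clock: 6.95
tcp_pos: [0.4354, -0.0376, 0.1762]
orientation: [-0.0, 0.01, 1.0, 0.0]
wrist_force: [0.0, -0.0, 0.6]
finger_gap: 0.0002
grip_force: 0.0
clock: 7.45
tcp_pos: [0.435, -0.0376, 0.1942]
orientation: [-0.001, 0.01, 1.0, 0.0]
wrist_force: [-0.1, 0.1, -0.1]
finger_gap: -0.0002
grip_force: 0.0
```

View pics/s7.png

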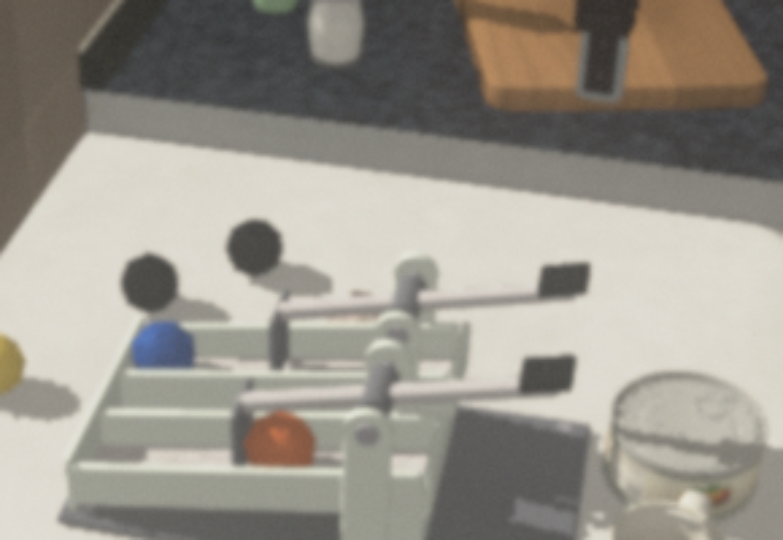

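The blue ball rests at the end stop (163,350), both levers are back at rest with the gates shut, and the gripper is clear at (600,95).

```bash
python3 -c "
from workcell import env
print(env.hand_in())"
```

```text
the job is handed in; nothing more can be done
None
```

The blue ball was let out of the right lane and rests against the end stop; the last picture shows both gates shut, the orange ball still in place and the gripper clear, and the job is handed in (no verdict was returned).

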